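# Sort bracket bolts by length with a stepped gauge

### The arm

A 7-joint arm with a two-finger parallel gripper is mounted at the origin on the work surface. World frame = base frame: x ahead of the robot, y to its left, z up, the work surface at z = 0. Lengths are in m, angles in rad, forces in N, time in s.
With the tool pointing down it reaches from about 0.4 to 0.9 m from the base axis. Payload 5.6 kg.
Tool frame: the origin (TCP) lies midway between the tips of the shut fingers; the grasp point (between the pads) lies 19 mm behind it; z points along the fingers, y is the line along which they close (so a half turn about z gives the same grasp; the last joint's range is limited). The gripper opens to 92 mm and grips with 3 to 60 N. Pads are 20 mm wide; open, the fingers measure 128 mm over their backs; the gripper's body (75 mm by 189 mm) begins 69 mm behind the grasp point.
Start: joints at [-1.381, 0.468, -0.012, 1.603, 0.006, 1.071, -0.056], TCP at [0.15, 0.632, 0.215] pointing down, gripper open.
Joint ranges: [-2.53, 2.53], [-0.31, 2.02], [-1.57, 1.55], [0.28, 2.44], [-1.29, 4.43], [0.15, 1.84], [-2.92, 2.92]. Speed limits (rad/s): [2.57, 2.57, 3.14, 3.14, 3.14, 3.14, 3.14].

### API

Orientations are given as a 3x3 rotation matrix whose columns are the frame's x, y, z axes.
In Python, from station import env, effector, solver, viewer, workorder, search_frame, tip_of gives the robot as it stands. Calls block until the motion is done:
- env.reach(position, orientation): joint-space move of the TCP to a pose.
- env.movel(position, frame=None, rate=0.15): straight line of the TCP; frame=None keeps the orientation; rate is the mean speed in m/s.
- env.goto_joints(angles): joint-space move.
- effector.release() and effector.grasp(squeeze=None): open the fingers fully, or close them until they stop; squeeze is the grip in N (None keeps the last).
- env.pause(seconds).
- solver.inverse_kinematics(position, orientation): joint angles nearest the present ones, or None.
- env.sense(): the state.
- viewer.read_camera(name): name is "scene" or "top" or "wrist"; returns (picture, depth): 420x560x3 uint8, red, green, blue; 420x560 float32, m along the optical axis (not along the pixel's ray), 0 where there is no reading.
- viewer.camera_info(name): a dict with "intrinsics" (3x3 intrinsics, pixels), "dist_coeffs" ([k1, k2, p1, p2, k3] as OpenCV has them; the pictures are not rectified), "eye" and "rotation" of the camera in the world; the wrist camera has in their place "T_tool_cam" (4x4, takes a point from camera to tool coordinates, whose origin is the TCP and whose axes are the flange's). Camera axes: x right, y up, looking along -z (the intrinsics and any distortion apply to the point x, -y, -z); pixel columns grow to the right and rows downward; lengths in m; the calibration is good to about 2 mm. A picture is of the moment at which its call begins: read the wrist's pose just before it. camera_info takes no time and is no camera call.
A pose or a line that the arm cannot do raises env.PlanningError and nothing moves.
- workorder.finish_job(): hands the job in; it is judged then, once.
Trained networks look in the newest picture that a camera, given by its name, has taken for a name from the list of things; names that differ only in an ending like _2 or _b are one class to them, and where a whole thing is asked for, a point or a joint stands for the part that bears it (a point fixed in the world has none). Each returns a list of dicts, best first, with "score" (0 to 1); they miss things now and then, are a little off and sometimes report something else, mostly with a low value. They report only what shows in the picture. A call takes as long as a camera call. They do not tell look-alikes from the thing itself.
- search_frame(camera, name): "at" ([x, y, z] in m, in world coordinates, good to about 4 mm: the middle of the surface that is visible of it).
- tip_of(camera, name): "at" ([x, y, z] in m, in world coordinates, good to about 4 mm: a listed point, or the origin of a listed thing).
The state is a dict: "t": time; "joint_positions": joint angles; "joint_velocities": joint speeds; "tau": joint torques, N m; "ee_pos": TCP position; "tcp_rot": TCP orientation; "wrist_force": force on the tool from outside, world axes, zero at the start; "moment": the same for the moment, N m; "gripper_width": finger opening in m; "grasp_force": force on a finger pad.
Only numpy, scipy, OpenCV 4.12 (cv2) and the standard library are available. Lean on these libraries where they do the work, as an engineer would, in place of code of your own. Each camera call takes 0.05 s, during which the arm holds its last target. There are 200 camera calls.

### The job

Sort the three bracket bolts on the blue mat by length, one at a time: with the shank in the notch of the gauge's fork and the head drawn up to the outside of the fork, let the tip down lightly on the steps to find the length, then lay the bolt flat and lengthwise in the compartment made for that length and let it go before gauging the next. Do not press hard on the gauge, and leave the other things on the bench where they are.

Things in the scene. Friction and masses are not known exactly. Their poses are not given: they have to be found in the camera images.
- bolt_a: plain steel hex bolt: shank 12 mm thick and 70, 90 or 110 mm long below the head (one bolt of each length, which is which is not told); head 22 mm across flats, 8 mm thick. Origin on the axis at the underside of the head, x along the shank to the tip. 70 to 130 g, balances 20 to 45 mm below the head. Lies on a flat of its head and its tip, dipping 3 to 4 degrees to the tip; axis about 9 mm above the mat
- bolt_b: plain steel hex bolt: shank 12 mm thick and 70, 90 or 110 mm long below the head (one bolt of each length, which is which is not told); head 22 mm across flats, 8 mm thick. Origin on the axis at the underside of the head, x along the shank to the tip. 70 to 130 g, balances 20 to 45 mm below the head. Lies on a flat of its head and its tip, dipping 3 to 4 degrees to the tip; axis about 9 mm above the mat
- bolt_c: plain steel hex bolt: shank 12 mm thick and 70, 90 or 110 mm long below the head (one bolt of each length, which is which is not told); head 22 mm across flats, 8 mm thick. Origin on the axis at the underside of the head, x along the shank to the tip. 70 to 130 g, balances 20 to 45 mm below the head. Lies on a flat of its head and its tip, dipping 3 to 4 degrees to the tip; axis about 9 mm above the mat
- mat: blue service mat fixed to the bench, 240 (x) x 220 (y) x 3 mm thick, the bolts and two nuts lie on it; origin at the centre of its underside on the bench (z = 0)
- gauge: stepped bolt-length gauge fixed to the bench: aluminium base 52 mm wide, 10 mm high, from x = -9 to 127 mm, with a steel fork at one end and a staircase at the other. Origin on the bench (z = 0) below the centre of the fork's outer face; x runs from fork to stairs, y across, z up. The height at which the tip of a bolt, laid as notch says, meets the stairs tells its length
- notch (a point): centre of the bottom of the fork's open-topped notch, at x = 4, z = 18 mm of the gauge. Fork 8 mm thick (x = 0 to 8), prongs 13 mm wide, notch 16 mm wide, straight up to z = 58, flaring on to z = 70. A bolt's shank goes in it from above pointing along +x, its head outside, underside of the head at x = 0. From x = 8 to 58 all is open down to the base: room for fingers beside the shank
- gauge_steps: steel staircase of the gauge, 40 mm wide, same origin and axes as the gauge: tread for a 70 mm bolt from x = 58 to 80 mm at z = 18 mm (level with the notch bottom), for 90 mm from x = 80 to 100 at z = 28, for 110 mm from x = 100 to 124 at z = 38. A level shank resting there has its axis 6 mm above the tread, at 24, 34 or 44 mm
- tray_70: open grey sheet-steel compartment for the 70 mm bolts: inside 92 mm long (along its x) and 64 mm wide, walls 3 mm thick, 26 mm high, floor 3 mm thick; the 70 mm bolt lies flat in it lengthwise, either way round, a longer one does not. Fixed on the carrier; the three stand side by side in any order, 76 mm apart. Origin at the centre of its underside, 4 mm above the bench
- tray_90: open grey sheet-steel compartment for the 90 mm bolts: inside 112 mm long (along its x) and 64 mm wide, walls 3 mm thick, 26 mm high, floor 3 mm thick; the 90 mm bolt lies flat in it lengthwise, either way round, a longer one does not. Fixed on the carrier; the three stand side by side in any order, 76 mm apart. Origin at the centre of its underside, 4 mm above the bench
- tray_110: open grey sheet-steel compartment for the 110 mm bolts: inside 132 mm long (along its x) and 64 mm wide, walls 3 mm thick, 26 mm high, floor 3 mm thick; the 110 mm bolt lies flat in it lengthwise, either way round, a longer one does not. Fixed on the carrier; the three stand side by side in any order, 76 mm apart. Origin at the centre of its underside, 4 mm above the bench
- carrier: dark steel base sheet 160 (x) x 244 (y) x 4 mm under the three compartments, which share its axes, fixed to the bench; origin at the centre of its underside
- nut_1: first loose M12 nut, 22 mm across flats, 10 mm thick, flat on the mat beyond the bolt tips; origin at the centre of its underside. A bystander: leave it alone
- nut_2: second loose M12 nut, as nut_1. A bystander: leave it alone
- screwdriver: screwdriver with an orange handle, 210 mm long, up to about 32 mm thick, lying crosswise beyond the gauge; its own x runs along it, origin near mid-length. A bystander: leave it alone
- remote: black remote control 172 x 48 x 18 mm, lying beyond the compartments; origin at the centre of its underside, long side along its own y. A bystander: leave it alone
- multimeter: yellow multimeter 90 x 185 x 50 mm lying on its back between the robot and the gauge; origin at the centre of its underside, long side along its own y. A bystander: leave it alone
- solder_reel: reel of solder standing on end, 58 mm across, 48 mm high, left of the robot's front; origin at the centre of its underside. A bystander: leave it alone
- spray_can: blue spray can standing up, 52 mm across, 170 mm high, beyond the mat; origin at the centre of its underside. A bystander: leave it alone
- bracket_arm: dark steel angle from a TV bracket, 160 mm long (along its own y), 30 mm wide, 24 mm high, lying between the robot and the compartments; origin at the centre of its underside. A bystander: leave it alone
Things that resemble listed ones, but are neither listed nor needed, are in the scene too. What is shaped like the tray_110 but orange or turquoise is not meant.

How it is judged:
On the way, in this order (a step that is already met when the one before it is completed fails the run):
1. a first bolt rests in the gauge: shank in the notch, head up to the fork, tip on the steps (((x of bolt_a in the frame of gauge between -0.006 and 0.003 m and y of bolt_a in the frame of gauge between -0.005 and 0.005 m and z of bolt_a in the frame of gauge between 0.018 and 0.056 m and contact force between bolt_a and gauge_steps above 0.1 N) or (x of bolt_b in the frame of gauge between -0.006 and 0.003 m and y of bolt_b in the frame of gauge between -0.005 and 0.005 m and z of bolt_b in the frame of gauge between 0.018 and 0.056 m and contact force between bolt_b and gauge_steps above 0.1 N) or (x of bolt_c in the frame of gauge between -0.006 and 0.003 m and y of bolt_c in the frame of gauge between -0.005 and 0.005 m and z of bolt_c in the frame of gauge between 0.018 and 0.056 m and contact force between bolt_c and gauge_steps above 0.1 N))), for 0.15 s.
2. one bolt lies flat in a compartment, let go (((z of bolt_a in the frame of carrier between 0.0155 and 0.0215 m and angle between bolt_a's own x axis and vertical between 1.44 and 1.7 rad and contact force between bolt_a and the fingers below 0.05 N and horizontal distance between bolt_a and carrier below 0.14 m) or (z of bolt_b in the frame of carrier between 0.0155 and 0.0215 m and angle between bolt_b's own x axis and vertical between 1.44 and 1.7 rad and contact force between bolt_b and the fingers below 0.05 N and horizontal distance between bolt_b and carrier below 0.14 m) or (z of bolt_c in the frame of carrier between 0.0155 and 0.0215 m and angle between bolt_c's own x axis and vertical between 1.44 and 1.7 rad and contact force between bolt_c and the fingers below 0.05 N and horizontal distance between bolt_c and carrier below 0.14 m))), for 0.15 s.
3. a second bolt rests in the gauge (((x of bolt_a in the frame of gauge between -0.006 and 0.003 m and y of bolt_a in the frame of gauge between -0.005 and 0.005 m and z of bolt_a in the frame of gauge between 0.018 and 0.056 m and contact force between bolt_a and gauge_steps above 0.1 N) or (x of bolt_b in the frame of gauge between -0.006 and 0.003 m and y of bolt_b in the frame of gauge between -0.005 and 0.005 m and z of bolt_b in the frame of gauge between 0.018 and 0.056 m and contact force between bolt_b and gauge_steps above 0.1 N) or (x of bolt_c in the frame of gauge between -0.006 and 0.003 m and y of bolt_c in the frame of gauge between -0.005 and 0.005 m and z of bolt_c in the frame of gauge between 0.018 and 0.056 m and contact force between bolt_c and gauge_steps above 0.1 N))), for 0.15 s.
4. a second bolt lies flat in a compartment, let go (((z of bolt_a in the frame of carrier between 0.0155 and 0.0215 m and angle between bolt_a's own x axis and vertical between 1.44 and 1.7 rad and contact force between each of bolt_a, bolt_b and the fingers below 0.05 N and horizontal distance between each of bolt_a, bolt_b and carrier below 0.14 m and z of bolt_b in the frame of carrier between 0.0155 and 0.0215 m and angle between bolt_b's own x axis and vertical between 1.44 and 1.7 rad) or (z of bolt_b in the frame of carrier between 0.0155 and 0.0215 m and angle between bolt_b's own x axis and vertical between 1.44 and 1.7 rad and contact force between each of bolt_b, bolt_c and the fingers below 0.05 N and horizontal distance between each of bolt_b, bolt_c and carrier below 0.14 m and z of bolt_c in the frame of carrier between 0.0155 and 0.0215 m and angle between bolt_c's own x axis and vertical between 1.44 and 1.7 rad) or (z of bolt_a in the frame of carrier between 0.0155 and 0.0215 m and angle between bolt_a's own x axis and vertical between 1.44 and 1.7 rad and contact force between each of bolt_a, bolt_c and the fingers below 0.05 N and horizontal distance between each of bolt_a, bolt_c and carrier below 0.14 m and z of bolt_c in the frame of carrier between 0.0155 and 0.0215 m and angle between bolt_c's own x axis and vertical between 1.44 and 1.7 rad))), for 0.15 s.
5. the third bolt rests in the gauge (((x of bolt_a in the frame of gauge between -0.006 and 0.003 m and y of bolt_a in the frame of gauge between -0.005 and 0.005 m and z of bolt_a in the frame of gauge between 0.018 and 0.056 m and contact force between bolt_a and gauge_steps above 0.1 N) or (x of bolt_b in the frame of gauge between -0.006 and 0.003 m and y of bolt_b in the frame of gauge between -0.005 and 0.005 m and z of bolt_b in the frame of gauge between 0.018 and 0.056 m and contact force between bolt_b and gauge_steps above 0.1 N) or (x of bolt_c in the frame of gauge between -0.006 and 0.003 m and y of bolt_c in the frame of gauge between -0.005 and 0.005 m and z of bolt_c in the frame of gauge between 0.018 and 0.056 m and contact force between bolt_c and gauge_steps above 0.1 N))), for 0.15 s.
At the end, for the whole second after the job is handed in: Every compartment holds one bolt, the one it was made for, lying flat on its floor (within 7 degrees of level) and along it (within 17 degrees), released and at rest. Each was tried in the gauge just before (head within 6 mm of the fork, tip on the steps) (z of bolt_a in the frame of carrier between 0.0155 and 0.0215 m and angle between bolt_a's own x axis and vertical between 1.44 and 1.7 rad and contact force between each of bolt_a, bolt_b, bolt_c and the fingers below 0.05 N and angle between the x axis of each of bolt_a, bolt_b, bolt_c and the x axis of carrier, either way round below 0.3 rad and linear speed of each of bolt_a, bolt_b, bolt_c below 0.02 m/s and z of bolt_b in the frame of carrier between 0.0155 and 0.0215 m and angle between bolt_b's own x axis and vertical between 1.44 and 1.7 rad and z of bolt_c in the frame of carrier between 0.0155 and 0.0215 m and angle between bolt_c's own x axis and vertical between 1.44 and 1.7 rad and ((x of bolt_a in the frame of tray_70 between -0.046 and 0.046 m and y of bolt_a in the frame of tray_70 between -0.031 and 0.031 m) or (x of bolt_b in the frame of tray_70 between -0.046 and 0.046 m and y of bolt_b in the frame of tray_70 between -0.031 and 0.031 m) or (x of bolt_c in the frame of tray_70 between -0.046 and 0.046 m and y of bolt_c in the frame of tray_70 between -0.031 and 0.031 m)) and ((x of bolt_a in the frame of tray_90 between -0.056 and 0.056 m and y of bolt_a in the frame of tray_90 between -0.031 and 0.031 m) or (x of bolt_b in the frame of tray_90 between -0.056 and 0.056 m and y of bolt_b in the frame of tray_90 between -0.031 and 0.031 m) or (x of bolt_c in the frame of tray_90 between -0.056 and 0.056 m and y of bolt_c in the frame of tray_90 between -0.031 and 0.031 m)) and ((x of bolt_a in the frame of tray_110 between -0.066 and 0.066 m and y of bolt_a in the frame of tray_110 between -0.031 and 0.031 m) or (x of bolt_b in the frame of tray_110 between -0.066 and 0.066 m and y of bolt_b in the frame of tray_110 between -0.031 and 0.031 m) or (x of bolt_c in the frame of tray_110 between -0.066 and 0.066 m and y of bolt_c in the frame of tray_110 between -0.031 and 0.031 m))); the robot touches nothing.
It fails at once if a bolt is pressed on the gauge with more than 40 N (contact force between any of bolt_a, bolt_b, bolt_c and gauge above 40 N).
It fails at once if a bystander is moved more than 20 mm (distance of any of nut_1, nut_2, screwdriver, remote, multimeter, solder_reel, spray_can, bracket_arm from where it was at the start of the episode above 0.02 m).
It also fails if it takes over 72 s, if anything falls off the work surface, if the arm or the gripper's body presses on something with over 40 N, if the wrist force passes 120 N, or if a joint passes its speed limit or range.

## Working session

There is one attempt and no reset: what is moved stays moved. The work goes in short steps, each a Python script; the robot and the scene stay as the last script left them, time stands still between calls to the robot, and variables do not carry over. Pictures are saved under pics/ and viewed, at most 10 in all, crops included, and the job is handed in when it is done.

```bash
ls; mkdir -p pics
cat > h.py <<'E'
import numpy as np, cv2
from station import env, effector, solver, viewer, workorder, search_frame, tip_of
E
python3 - <<'E'
from h import *
for c in ("scene","top"):
    p,d=viewer.read_camera(c); cv2.imwrite(f"pics/{c}0.png",p[:,:,::-1]); np.savez(f"{c}0.npz",p=p,d=d)
    i=viewer.camera_info(c); print(c,i)
    for n in ("bolt_a","gauge","notch","gauge_steps","tray_70","tray_90","tray_110","carrier","mat","nut_1"):
        for f in (search_frame,tip_of):
            print(n,f.__name__,[(np.round(r["at"],3).tolist(),round(r["score"],2)) for r in f(c,n)][:5])
print(viewer.camera_info("wrist")); print(env.sense())
E
```

```text
pics
scene {'intrinsics': array([[426.25260348,   0.        , 271.98654208],
       [  0.        , 426.25260348, 206.49877089],
       [  0.        ,   0.        ,   1.        ]]), 'dist_coeffs': array([-0.02817463,  0.        ,  0.        ,  0.        ,  0.        ]), 'eye': array([ 1.01467137, -0.60634348,  0.80223889]), 'rotation': array([[ 0.83648517, -0.35305519,  0.41909974],
       [ 0.54788595,  0.5536951 , -0.62709069],
       [-0.01065585,  0.75417092,  0.65659171]])}
bolt_a call [([0.528, -0.29, 0.014], 0.79), ([0.544, -0.361, 0.021], 0.7), ([0.513, -0.222, 0.014], 0.64), ([0.628, 0.202, 0.001], 0.16)]
bolt_a call [([0.499, -0.366, 0.013], 0.97), ([0.492, -0.29, 0.014], 0.83), ([0.49, -0.222, 0.011], 0.58)]
gauge call [([0.514, 0.005, 0.018], 0.82)]
gauge call [([0.451, 0.027, -0.001], 0.7)]
notch call [([0.507, 0.005, 0.015], 0.63)]
notch call [([0.453, 0.026, 0.015], 0.88)]
gauge_steps call [([0.791, -0.021, 0.022], 0.72), ([0.557, -0.002, 0.03], 0.58)]
gauge_steps call [([0.454, 0.029, 0.002], 0.74)]
tray_70 call [([0.563, 0.343, 0.017], 0.76), ([0.65, 0.519, 0.009], 0.
[... 4505 characters left out ...]
2]), 'joint_velocities': array([ 0.00025277,  0.00066985, -0.00039706,  0.00044112, -0.00075843,
        0.00106056,  0.00122571]), 'tau': array([ 1.27846411e-04, -5.20410597e+01, -1.24261566e-02, -2.44048905e+01,
       -5.66540693e-02,  1.14035548e-02,  2.83954995e-05]), 'ee_pos': array([0.1500059 , 0.63243984, 0.21457509]), 'tcp_rot': array([[-9.73005363e-01,  2.30782498e-01,  3.71385377e-05],
       [ 2.30782497e-01,  9.73005364e-01, -3.68019467e-05],
       [-4.46292416e-05, -2.72375671e-05, -9.99999999e-01]]), 'wrist_force': array([-0.46129944, -0.22491529, -0.26662735]), 'moment': array([-0.04085769, -0.03464578, -0.03502494]), 'grasp_force': 0.0, 'gripper_width': 0.09201176342704617}
```

View both.

View pics/top0.png

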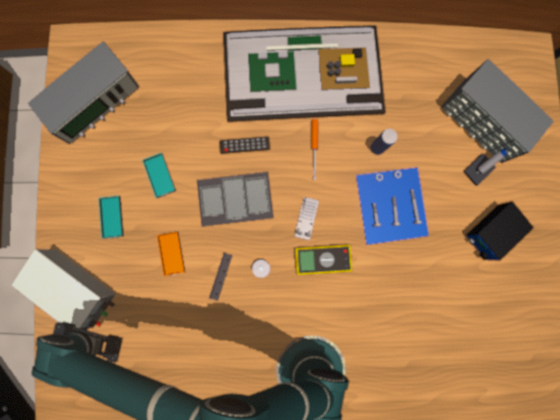

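View pics/scene0.png

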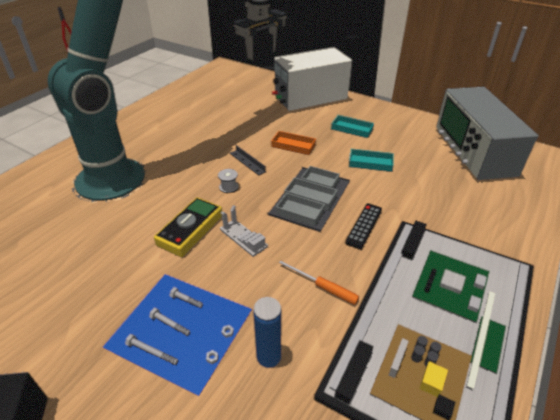

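The top picture shows the mat with three bolts, heads towards the robot, at (377,214), (396,210) and (417,206). The gauge is at (307,218), its fork at the near end. The grey compartments are on the carrier at (235,199).

Look-alikes for the tray are the turquoise ones at (159,174) and (111,216), and the orange one at (171,254). I want only the grey ones on the carrier.

Next I'll take a wrist close-up over the carrier, then one over the gauge.

```bash
cat >> h.py <<'E'
def R(yaw,s=1):  # tool down, tool x along s*(cos,sin)
    x=s*np.array([np.cos(yaw),np.sin(yaw),0]); z=np.array([0,0,-1.]); return np.c_[x,np.cross(z,x),z]
def wrist(name):
    s=env.sense(); p,d=viewer.read_camera("wrist"); np.savez(name+".npz",p=p,d=d,pos=s["ee_pos"],rot=s["tcp_rot"])
    cv2.imwrite(f"pics/{name}.png",p[:,:,::-1]); return s
def cloud(name):
    f=np.load(name+".npz"); i=viewer.camera_info("wrist"); d=f["d"]; h,w=d.shape
    u,v=np.meshgrid(np.arange(w),np.arange(h))
    q=cv2.undistortPoints(np.stack([u,v],-1).reshape(-1,1,2).astype(float),i["intrinsics"],i["dist_coeffs"]).reshape(h,w,2)
    P=np.stack([q[...,0]*d,-q[...,1]*d,-d],-1); T=i["T_tool_cam"]
    return (P@T[:3,:3].T+T[:3,3])@f["rot"].T+f["pos"], f["p"], d>0
E
python3 - <<'E'
from h import *
for s in (1,-1):
    for n,p,y in (("tray",[.57,.25,.03],0),("trayf",[.57,.33,.03],0),("gauge",[.48,.02,.03],-.25),("mat",[.53,-.29,.01],-.1),("mat2",[.53,-.36,.25],-.1)):
        q=solver.inverse_kinematics(np.array(p),R(y,s)); print(s,n,None if q is None else np.round(q,2))
E
```

```text
1 tray [-0.88  0.72  0.57  1.82 -0.54  0.77 -1.59]
1 trayf [-0.98  0.77  0.58  1.72 -0.55  0.82 -1.71]
1 gauge [-0.81  0.65  0.88  2.17 -0.82  0.7  -1.17]
1 mat [-0.05  0.76  0.67  1.87 -0.68  0.75 -0.66]
1 mat2 [-0.22  0.67  1.19  1.64 -0.65  1.28 -0.58]
-1 tray [-0.56  0.65  0.13  1.79 -0.12  0.7   1.2 ]
-1 trayf [-0.62  0.7   0.07  1.69 -0.06  0.75  1.04]
-1 gauge [-0.35  0.49  0.29  2.15 -0.27  0.54  1.46]
-1 mat [ 0.11  0.7   0.46  1.86 -0.47  0.69  2.31]
-1 mat2 [-0.16  0.6   1.05  1.64 -0.55  1.23  2.48]
```

Run:
```python
from h import *
print(env.sense()["t"])
env.reach(np.array([.58,.25,.2]),R(0)); print(wrist("w_tray")["t"])
env.reach(np.array([.52,.01,.17]),R(-.2)); print(wrist("w_gauge")["t"])
print([(np.round(r["at"],3).tolist(),round(r["score"],2)) for r in tip_of("wrist","notch")])
env.reach(np.array([.56,-.29,.2]),R(-.1)); print(wrist("w_mat")["t"])
print([(np.round(r["at"],3).tolist(),round(r["score"],2)) for r in tip_of("wrist","bolt_a")])
a=[cv2.imread(f"pics/w_{n}.png") for n in ("tray","gauge","mat")]
cv2.imwrite("pics/m1.png",np.vstack([np.hstack([cv2.resize(x,(400,300),interpolation=3) for x in a[:2]]),np.hstack([cv2.resize(a[2],(400,300),interpolation=3),np.zeros((300,400,3),np.uint8)])]))
print(env.sense()["t"])
```

```text
2.1
4.1667
5.2
[([0.452, 0.029, 0.02], 0.96)]
6.4667
[([0.498, -0.366, 0.014], 0.84), ([0.491, -0.222, 0.016], 0.81), ([0.491, -0.289, 0.016], 0.73)]
6.5667
```

View pics/m1.png

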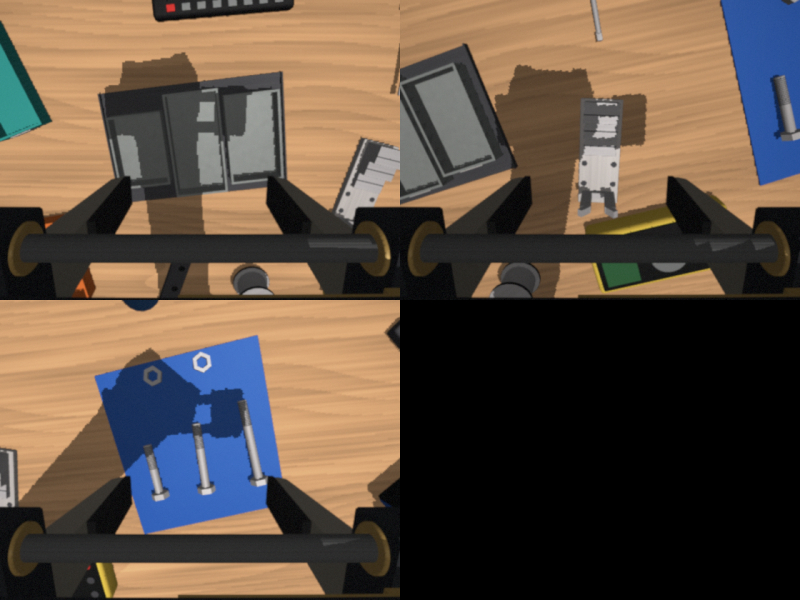

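The crops show the carrier turned a few degrees, with the middle compartment the longest. The gauge's fork is at the bottom (598,200 in the montage) with its stairs up. The three bolts have clearly different lengths. Next I'll get the geometry from depth.

```bash
cat > geo.py <<'E'
from h import *
def blobs(name,m,res=.001,minn=30):
    P,_,ok=cloud(name); m=(m(P)&ok).astype(np.uint8); n,l,st,_=cv2.connectedComponentsWithStats(m,connectivity=8)
    return [P[l==i] for i in range(1,n) if st[i,4]>=minn]
def rect(X): (c,s,a)=cv2.minAreaRect((X[:,:2]*1000).astype(np.float32)); return np.round(c,1),np.round(s,1),round(a,1)
E
python3 - <<'E'
from geo import *
inb=lambda P,x0,x1,y0,y1:(P[...,0]>x0)&(P[...,0]<x1)&(P[...,1]>y0)&(P[...,1]<y1)
P,p,ok=cloud("w_tray"); m=inb(P,.45,.72,.08,.42)&ok
print("floor z",[np.median(P[m&(P[...,2]>a)&(P[...,2]<b)][:,2]) for a,b in((-.004,.003),(.003,.012),(.02,.04))])
h,e=np.histogram(P[m][:,2]*1000,bins=np.arange(-4,40,2)); print(h)
for X in blobs("w_tray",lambda P:inb(P,.45,.72,.08,.42)&(P[...,2]>.022)&(P[...,2]<.04)): print("walls",len(X),rect(X),X[:,2].mean())
print("carrier",[ (len(X),rect(X)) for X in blobs("w_tray",lambda P:inb(P,.45,.72,.08,.42)&(P[...,2]>.0025),minn=500)])
print("floors",[ (len(X),rect(X)) for X in blobs("w_tray",lambda P:inb(P,.45,.72,.08,.42)&(P[...,2]>.0045)&(P[...,2]<.012),minn=300)])
P,p,ok=cloud("w_gauge"); g=lambda a,b:(lambda P:inb(P,.42,.62,-.05,.08)&(P[...,2]>a)&(P[...,2]<b))
for n,a,b in(("all",.006,.09),("fork",.05,.09),("s110",.034,.043),("s90",.024,.032),("s70",.014,.022),("base",.006,.013)):
    print(n,[(len(X),rect(X),X[:,2].mean().round(4)) for X in blobs("w_gauge",g(a,b),minn=12)])
P,p,ok=cloud("w_mat"); mm=lambda P:inb(P,.45,.7,-.42,-.16)&(P[...,2]>.0095)
print("matz",np.median(P[inb(P,.5,.6,-.35,-.2)&ok][:,2]))
for X in blobs("w_mat",mm): print("bolt",len(X),rect(X),X[:,2].min().round(4),X[:,2].max().round(4))
E
```

```text
floor z [np.float64(0.0009192985419133881), np.float64(0.0076141892749165135), np.float64(0.030448665392392174)]
[    5  5560 37683  4853  6972 11665 10356   978   392   369   334   386
   370   387   385   388   706  3119   313     0     0]
walls 1852 (array([573. , 254.1]), array([138.5,  70.2]), 6.9) 0.02986823650989345
walls 1831 (array([582.2, 178.5]), array([118.7,  70.6]), 6.9) 0.029432022391461615
walls 1615 (array([563.1, 329.7]), array([100.1,  71.1]), 6.9) 0.02920180920177181
carrier [(90409, (array([556. , 253.4]), array([198. , 312.9]), 6.2))]
floors [(5712, (array([578.6, 255. ]), array([149.3, 245.3]), 6.9)), (8635, (array([572.6, 254. ]), array([132.4,  64.3]), 6.9)), (7204, (array([581.6, 177.1]), array([111.7,  62.7]), 7.0)), (5455, (array([562.8, 331.5]), array([91. , 61.2]), 6.9)), (884, (array([505.7, 318.4]), array([41. , 66.9]), 6.9)), (410, (array([507.7, 180.8]), array([14.7, 57.3]), 1.6))]
all [(8919, (array([506.7,  13.2]), array([ 52.1, 136.1]), 76.4), np.float64(0.0236))]
fork [(302, (array([457.1,  40.9]), array([14.1,  9. ]), 77.5), np.float64(0.0629)),
[... 751 characters left out ...]
1.1]), array([39.9, 20.3]), 76.2), np.float64(0.019)), (265, (array([453.4,  26.3]), array([40.9,  8.8]), 76.1), np.float64(0.0182))]
base [(3950, (array([506.7,  13.2]), array([ 52.1, 136.1]), 76.4), np.float64(0.0109)), (88, (array([443.3,  28.6]), array([16.4,  5.3]), 75.0), np.float64(0.011))]
matz 0.2993663605216376
bolt 364 (array([ 657.8, -301.6]), array([24.3, 21.9]), 2.6) 0.0096 0.016
bolt 365 (array([ 647.3, -236.8]), array([24.7, 22.1]), 49.3) 0.01 0.0168
bolt 53966 (array([ 542.9, -301.7]), array([118.9, 147.1]), 3.7) 0.0096 0.3239
bolt 1361 (array([ 531.9, -292.3]), array([24.8, 98. ]), 89.4) 0.0097 0.0273
bolt 1089 (array([ 519.2, -221.5]), array([78., 25.]), 6.9) 0.0098 0.0284
```

Run:
```python
from geo import *
import json
P,p,ok=cloud("w_mat"); out={}
for k,y in (("L",-.2215),("M",-.291),("R",-.361)):
    m=(P[...,0]>.47)&(P[...,0]<.63)&(abs(P[...,1]-y)<.03)&(P[...,2]>.0095)&(P[...,2]<.035)&ok
    X=P[m]
    n,l=cv2.connectedComponents(m.astype(np.uint8)); b=np.bincount(l[l>0]); X=P[l==b.argmax()]
    head=X[X[:,2]>.0215]; hc=head[:,:2].mean(0)
    S=X[(X[:,2]<.0205)&(X[:,0]>hc[0]+.012)][:,:2]
    c=S.mean(0); d=np.linalg.svd(S-c,full_matrices=False)[2][0]; d*=np.sign(d[0]); n_=np.array([-d[1],d[0]])
    for _ in range(3):   # trim to shank, centre by extremes
        t=(S-c)@d; w=(S-c)@n_; A=np.polyfit(t,w,1); d=d+A[0]*n_; d/=np.linalg.norm(d); n_=np.array([-d[1],d[0]]); c=c+A[1]*n_
    t=(X[:,:2]-c)@d; hi=(head[:,:2]-c)@d; w=(S-c)@n_
    o=c+d*(t.min()+.008); out[k]=[*o.tolist(),float(np.arctan2(d[1],d[0])),float(t.max()-t.min()-.008)]
    print(k,np.round(out[k],4),"headspan",np.round([hi.min()-t.min(),hi.max()-t.min()],4),"hc lateral",((hc-c)@n_).round(4),"w",np.round(np.percentile(w,[1,99]),4),"zhead",head[:,2].max().round(4),len(X))
json.dump(out,open("bolts.json","w"))
```

```text
L [ 0.4884 -0.2263  0.1341  0.0702] headspan [0.0006 0.0088] hc lateral 0.0005 w [-0.0051  0.0066] zhead 0.0284 1089
M [ 0.4914 -0.2917  0.0619  0.0896] headspan [0.    0.016] hc lateral 0.0002 w [-0.0058  0.0061] zhead 0.0273 1361
R [ 0.4967 -0.366   0.1574  0.11  ] headspan [0.0004 0.0161] hc lateral 0.0001 w [-0.0063  0.0054] zhead 0.028 1663
```

```bash
cat >> h.py <<'E'
import json
GY=-.238; GD=np.array([np.cos(GY),np.sin(GY)]); GO=np.array([.4535,.02615])-.004*GD   # gauge origin
S=.033; Z0=.0055
def pick(k,off=0.):
    x,y,a,L=json.load(open("bolts.json"))[k]; d=np.array([np.cos(a),np.sin(a)]); n=np.array([-d[1],d[0]])
    c=np.array([x,y])+S*d+off*n
    env.reach(np.r_[c,.09],R(a)); env.movel(np.r_[c,Z0],rate=.2)
    f=effector.grasp(25); s=env.sense(); print("grip",s["gripper_width"],s["grasp_force"],s["wrist_force"].round(2),s["t"])
    env.movel(np.r_[c,.12],rate=.25)
def over_gauge(gx=-.0025,gy=0.,z=.115):
    c=GO+GD*(gx+S)+gy*np.array([-GD[1],GD[0]]); env.reach(np.r_[c,z],R(GY)); return c
E
python3 - <<'E'
from h import *
pick("L",.003)
s=env.sense(); print(s["gripper_width"],s["grasp_force"],s["wrist_force"].round(2))
over_gauge(); s=wrist("g1"); print(s["ee_pos"],s["wrist_force"].round(2),s["t"])
E
```

```text
grip 0.01134440819782482 24.98741716146469 [ 0.07 -0.66  0.15] 8.9417
0.011090033531854726 24.98584896326065 [-0.9  -0.12 -1.03]
[0.47920683 0.01883757 0.11449147] [-0.27 -1.63 -1.08] 10.5083
```

View pics/g1.png

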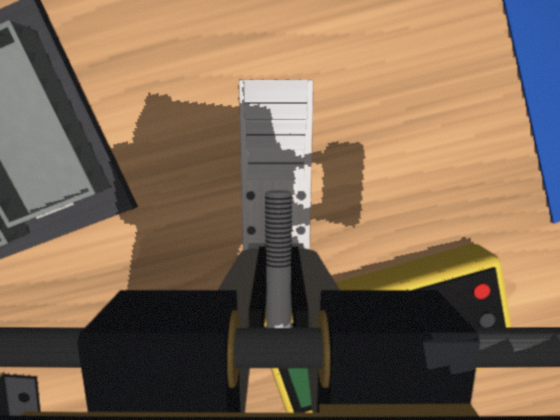

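The bolt is gripped, with its tip at (278,195), pointing along the gauge. Next I'll measure the held bolt in the gauge frame.

```bash
cat >> h.py <<'E'
def held(name):
    P,_,ok=cloud(name); f=np.load(name+".npz"); z=f["pos"][2]
    g=(P[...,:2]-GO)@np.c_[GD,[-GD[1],GD[0]]]
    m=ok&(abs(g[...,1])<.012)&(g[...,0]>.046)&(g[...,0]<.13)&(P[...,2]>z-.01)&(P[...,2]<z+.03)
    X=np.c_[g[m],P[m][:,2]-z]; x1=np.percentile(X[:,0],99.5)
    for lo,hi in ((.046,.054),(x1-.01,x1)):
        q=X[(X[:,0]>=lo)&(X[:,0]<=hi)]; print("x",np.round([lo,hi],4),"y lo/hi",np.percentile(q[:,1],[1,99]).round(4),"top z-tcp",np.percentile(q[:,2],97).round(4),len(q))
    print("tip x",X[:,0].max().round(4))
    b=ok&(abs(g[...,1])<.035)&(g[...,0]>.06)&(g[...,0]<.124)&(P[...,2]>.013)&(P[...,2]<.05); B=g[b][:,1]; print("stairs y",np.percentile(B,[.5,99.5]).round(4),"x max",g[b][:,0].max().round(4))
E
python3 -c "
from h import *
held('g1')"
```

```text
x [0.046 0.054] y lo/hi [-0.0073  0.0046] top z-tcp 0.0124 464
x [0.0579 0.0679] y lo/hi [-0.0072  0.0045] top z-tcp 0.0115 646
tip x 0.0681
stairs y [-0.0198  0.0199] x max 0.1236
```

```bash
cat >> h.py <<'E'
GC=.00135   # lateral correction: held bolt seen this far to the right of the gauge's middle
def gauge(zs,zmin):
    c=over_gauge(gy=GC); env.pause(.2); f0=env.sense()["wrist_force"]
    env.movel(np.r_[c,zs],rate=.12); s=env.sense(); print("in",s["ee_pos"].round(4),(s["wrist_force"]-f0).round(2))
    z=zs; 
    if np.abs(s["wrist_force"]-f0).max()>6: print("STOP"); return
    f0=s["wrist_force"]
    while z>zmin:
        z-=.001; env.movel(np.r_[c,z],rate=.05); s=env.sense(); f=s["wrist_force"]-f0
        print(round(z,4),s["ee_pos"][2].round(4),f.round(2))
        if f[2]>1.5: env.pause(.35); print("contact",(env.sense()["wrist_force"]-f0).round(2)); break
    print(env.sense()["t"]); return c
E
python3 - <<'E'
from h import *
gauge(.026,.015); wrist("g1c")
E
```

```text
in [0.48   0.0211 0.0264] [-1.17  0.32  1.  ]
0.025 0.0255 [ 1.09 -0.87 -1.17]
0.024 0.0241 [ 1.13 -0.09 -0.84]
0.023 0.0229 [ 0.31 -0.02 -1.07]
0.022 0.0219 [ 1.33 -1.79 -0.71]
0.021 0.0209 [ 0.56  0.7  -1.48]
0.02 0.02 [0.76 0.17 0.33]
0.019 0.0191 [-1.17 -1.02  3.13]
contact [-0.51  0.41  4.07]
14.0
```

Contact came at the height of the 70 mm tread, which matches the length seen in the picture. Now into its compartment.

```bash
cat >> h.py <<'E'
TR={"L":([.563,.3303],.070),"M":([.5818,.178],.090),"R":([.573,.254],.110)}; TY=.1204
def drop(k,look):
    p=env.sense()["ee_pos"]; env.movel(np.r_[p[:2],.11],rate=.25)
    c,L=TR[k]; c=np.array(c)+np.array([np.cos(TY),np.sin(TY)])*(S-(L-.008)/2)
    env.reach(np.r_[c,.07],R(TY)); env.movel(np.r_[c,.033],rate=.15); env.pause(.15); effector.release(); env.movel(np.r_[c,.13],rate=.25)
    s=wrist(look); print(s["t"],s["gripper_width"],s["wrist_force"].round(2))
E
python3 - <<'E'
from h import *
drop("L","d1")
P,p,ok=cloud("d1"); c=np.array(TR["L"][0]); D=np.c_[[np.cos(TY),np.sin(TY)],[-np.sin(TY),np.cos(TY)]]; g=(P[...,:2]-c)@D
m=ok&(abs(g[...,0])<.044)&(abs(g[...,1])<.029)&(P[...,2]>.0135)&(P[...,2]<.05); X=g[m]; print(len(X),cv2.minAreaRect((X*1000).astype(np.float32)),np.percentile(P[m][:,2],[50,99]))
E
```

```text
18.125 0.091912694971738 [ 0.16 -0.46 -0.43]
1790 ((1.7678947448730469, -1.5534601211547852), (77.97278594970703, 24.83009147644043), 0.2587767541408539) [0.02163404 0.03086554]
```

View pics/d1.png

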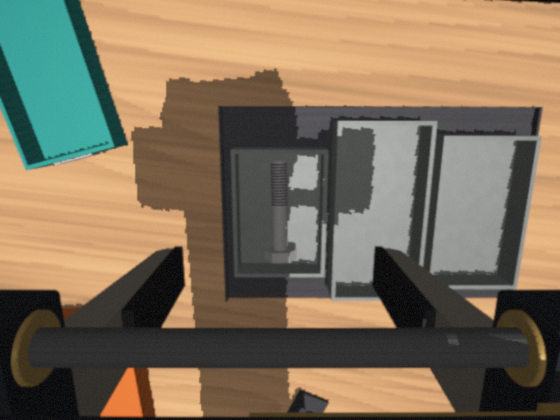

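The 70 mm bolt lies flat, lengthwise in the left compartment, at (280,210). Next is the longest, at the right.

Run:
```python
from h import *
pick("R",-.003); over_gauge(gy=GC); wrist("g2"); held("g2"); print(env.sense()["t"])
```

```text
grip 0.01113570904424298 25.000116527080536 [0.17 0.66 0.05] 22.4167
x [0.046 0.054] y lo/hi [-0.0058  0.0056] top z-tcp 0.0137 459
x [0.0981 0.1081] y lo/hi [-0.0059  0.0056] top z-tcp 0.0115 696
tip x 0.1085
stairs y [-0.0198  0.0198] x max 0.1236
24.5167
```

Centred, with the tip at 108.5 mm, so the origin is at about -1.8 mm. Gauging it now.

Run:
```python
from h import *
gauge(.043,.034)
```

```text
in [0.48   0.021  0.0434] [ 0.26 -0.05  0.2 ]
0.042 0.0425 [0.5  0.59 1.18]
0.041 0.0411 [0.35 0.98 0.45]
0.04 0.04 [0.75 1.04 0.52]
0.039 0.039 [-0.34  0.31  2.15]
contact [-0.55  0.02  2.13]
27.0667
```

Run:
```python
from h import *
p=env.sense()["ee_pos"]; env.movel(np.r_[p[:2],.0382],rate=.05); env.pause(.3); print(env.sense()["wrist_force"].round(2))
drop("R","d2")
P,p,ok=cloud("d2"); c=np.array(TR["R"][0]); D=np.c_[[np.cos(TY),np.sin(TY)],[-np.sin(TY),np.cos(TY)]]; g=(P[...,:2]-c)@D
m=ok&(abs(g[...,0])<.064)&(abs(g[...,1])<.029)&(P[...,2]>.0135)&(P[...,2]<.05); X=g[m]; print(len(X),cv2.minAreaRect((X*1000).astype(np.float32)),np.percentile(P[m][:,2],[50,99]))
pick("M"); over_gauge(gy=GC); wrist("g3"); held("g3"); print(env.sense()["t"])
```

```text
[-1.02  0.04  0.61]
31.35 0.09201752700106412 [-0.28  1.03 -0.29]
2745 ((0.6545066833496094, -0.23897647857666016), (24.857744216918945, 118.11882781982422), 89.77959442138672) [0.02125232 0.0305408 ]
grip 0.011182615153292942 24.997757971286774 [-0.16 -0.54 -0.06] 35.1333
x [0.046 0.054] y lo/hi [-0.0059  0.0055] top z-tcp 0.0131 447
x [0.0779 0.0879] y lo/hi [-0.0062  0.0057] top z-tcp 0.0115 644
tip x 0.088
stairs y [-0.0198  0.0199] x max 0.124
36.9917
```

Run:
```python
from h import *
env.pause(.2); b=np.mean([env.sense()["wrist_force"]])
c=gauge(.033,.026); f=[]
for z in (None,.0278):
    if z: env.movel(np.r_[c,z],rate=.05)
    f=[]
    for _ in range(8): env.pause(.05); f.append(env.sense()["wrist_force"][2])
    print("fz",np.mean(f).round(2))
drop("M","d3")
P,p,ok=cloud("d3"); D=np.c_[[np.cos(TY),np.sin(TY)],[-np.sin(TY),np.cos(TY)]]
for k in "LMR":
    c,L=TR[k]; g=(P[...,:2]-c)@D
    m=ok&(abs(g[...,0])<L/2+.009)&(abs(g[...,1])<.029)&(P[...,2]>.0135)&(P[...,2]<.05); X=g[m]; print(k,len(X),cv2.minAreaRect((X*1000).astype(np.float32)),np.percentile(P[m][:,2],[50,99]))
```

```text
in [0.48   0.021  0.0334] [-0.37  0.14  0.11]
0.032 0.0324 [-0.36  0.03 -0.82]
0.031 0.0311 [-0.27  0.09 -0.42]
0.03 0.03 [-0.38 -0.12  0.43]
0.029 0.029 [-0.65 -0.12  2.31]
contact [-0.9  -0.52  2.1 ]
39.825
fz 1.45
fz 2.52
44.4583 0.0919206323640184 [ 0.54 -0.28 -0.98]
L 1911 ((1.569305419921875, -1.465559959411621), (78.3031997680664, 24.027267456054688), 0.9761853814125061) [0.02110696 0.03087076]
M 2238 ((0.7014122009277344, -0.2663106918334961), (24.8565616607666, 98.02027130126953), 89.7320327758789) [0.02139422 0.03076265]
R 2305 ((0.3525657653808594, -1.095097541809082), (118.39645385742188, 17.03524398803711), 3.377487897872925) [0.02085963 0.02982305]
```

View pics/d3.png

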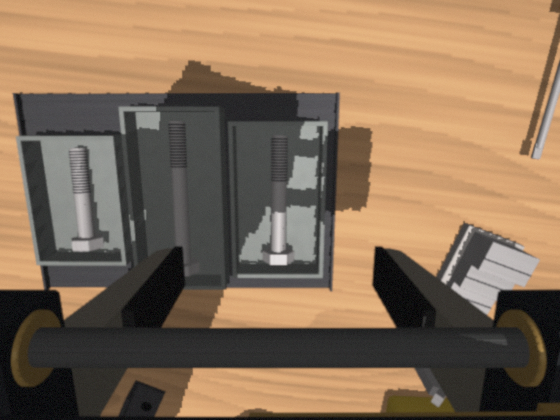

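All three bolts lie flat and lengthwise in their own compartments, at (85,200), (179,200) and (280,200), and the gripper is clear. Handing in.

```bash
python3 -c "
from h import *
print(workorder.finish_job(), env.sense()['t'])"
```

```text
the job is handed in; nothing more can be done
the job is handed in; nothing more can be done
```

I gauged all three bolts (70, 110, then 90 mm), laid each flat in its own compartment, and handed the job in after about 45 s; the station gave no verdict, and the 110 mm bolt's contact on the steps read light, about 2 N.

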